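# Dial the green-lidded tub to the front of the ingredient carousel and draw it out

### The job

On the bakery bench, turn the ingredient carousel by pushing the black pegs on its rim until the green-lidded tub stands squarely in front of the wooden landing, and let it come to rest there before you touch that tub. Then, from behind, slide the green tub straight out between the guides until it stands wholly on the landing, clear of the carousel; keep it flat and upright, do not lift it. Leave the other three tubs in their places on the carousel without pushing on them, do not shift the other things on the bench, and finish with the robot clear of everything.

Things in the scene. Friction and masses are not known exactly. Their poses are not given: they have to be found in the camera images.
- stand: fixed stand under the carousel, with the landing as its front arm; place and heading vary. Origin on the bench on the carousel's axis; z up; its -x axis points to the front, along the middle of the landing. Landing board: from x = -155 to -280 mm in this frame, its top 39 mm above the bench.
- landing (a point): middle of the wooden landing board's top, 217 mm in front of the carousel's axis, same axes as the stand. Two wooden guides run along it (inner faces at y = +-53 mm, outer +-62 mm), and an end stop closes its far end (inner face 280 mm, outer 288 mm from the carousel's axis); guides and stop rise 18 mm above the board.
- carousel: white turntable, 304 mm diameter, top 40 mm above the bench; turns either way, many turns, about the vertical axis through its origin (centre of its underside, 24 mm above the bench); its yaw follows. Tubs stand at 0, 90, 180 and 270 degrees from its own x axis, which tub is where varies. Low cap at the centre, 36 mm diameter, 6 mm high. Stiff bearing: stops almost at once when no longer pushed.
- hub (a point): centre of the turntable's top surface, on its axis; same axes as the carousel. Four upright black pegs stand on the rim, 14 mm diameter, 45 mm high above the top, their axes 140 mm from this point, at 45, 135, 225 and 315 degrees from the carousel's own x axis, mid-way between the tubs. Turning takes some 2 to 5 N at a peg.
- green_mid (a point): centre (half-way up, 30 mm above its underside) of the green-lidded closed round tub: grey, 80 mm diameter, 60 mm high, about 0.25 to 0.5 kg, loose, standing on the carousel with its axis 95 mm from the carousel's axis; z up. The one to bring out.
- red_mid (a point): centre (half-way up, 30 mm above its underside) of the red-lidded closed round tub: grey, 80 mm diameter, 60 mm high, about 0.25 to 0.5 kg, loose, standing on the carousel with its axis 95 mm from the carousel's axis; z up. A bystander: it stays in its place.
- blue_mid (a point): centre (half-way up, 30 mm above its underside) of the blue-lidded closed round tub: grey, 80 mm diameter, 60 mm high, about 0.25 to 0.5 kg, loose, standing on the carousel with its axis 95 mm from the carousel's axis; z up. A bystander: it stays in its place.
- white_mid (a point): centre (half-way up, 30 mm above its underside) of the white-lidded closed round tub: grey, 80 mm diameter, 60 mm high, about 0.25 to 0.5 kg, loose, standing on the carousel with its axis 95 mm from the carousel's axis; z up. A bystander: it stays in its place.
- oil_mid (a point): middle of the loose amber oil bottle, 66 mm diameter, 170 mm high (the point is 85 mm above the bench); a bystander on the bench near the carousel, not to be shifted
- can_mid (a point): middle of the loose can, 74 mm diameter, 110 mm high (the point is 55 mm above the bench); a bystander on the bench near the carousel, not to be shifted
- bowl_mid (a point): middle of the loose white bowl, 110 mm diameter, 50 mm high (the point is 25 mm above the bench); a bystander on the bench near the carousel, not to be shifted
- scraper_mid (a point): middle of the loose flat bench scraper, 150 x 75 mm, 20 mm high at its wooden grip (the point is 8 mm above the bench); a bystander on the bench near the carousel, not to be shifted
- cup_mid (a point): middle of the loose aluminium cup, 70 mm diameter, 60 mm high (the point is 30 mm above the bench); a bystander on the bench near the carousel, not to be shifted
There are look-alikes about, which are no part of the job. Leave any pink or yellow look-alike of the part that bears green_mid alone.

How it is judged:
On the way:
1. the carousel is turned until the green tub stands at the front, within 15 mm of the landing's middle line, still in its place on the carousel, and the carousel is at rest (y of green_mid in the frame of stand between -0.015 and 0.015 m and x of green_mid in the frame of stand between -0.11 and -0.08 m and angular speed of carousel below 0.05 rad/s), for 0.3 s.
At the end, for the whole second after the job is handed in: the green-lidded tub stands upright and still on the landing between the guides, its axis at least 193 mm from the carousel's axis (wholly clear of the turntable); the carousel is at rest with the other three tubs upright on it, each with its axis 70 to 120 mm from the carousel's axis (x of green_mid in the frame of stand between -0.245 and -0.193 m and y of green_mid in the frame of stand between -0.02 and 0.02 m and z of green_mid in the frame of stand between 0.064 and 0.076 m and angle between green_mid's own z axis and vertical below 0.08 rad and linear speed of tub_green below 0.01 m/s and angular speed of carousel below 0.05 rad/s and horizontal distance between red_mid and carousel between 0.07 and 0.12 m and z of each of red_mid, blue_mid, white_mid in the frame of carousel above 0.036 m and horizontal distance between blue_mid and carousel between 0.07 and 0.12 m and horizontal distance between white_mid and carousel between 0.07 and 0.12 m and angle between each of red_mid, blue_mid, white_mid's own z axis and vertical below 0.15 rad); the robot touches nothing.
It fails at once if the robot pushes on the green tub (over 2 N) while it is not at the front (more than 35 mm off the landing's middle line, or on the rear half) (contact force between any of the fingers, the arm and tub_green above 2 N and (y of green_mid in the frame of stand above 0.035 m or y of green_mid in the frame of stand below -0.035 m or x of green_mid in the frame of stand above 0 m)).
It fails at once if the green tub is lifted (over 20 mm) or tipped (over 0.4 rad) (z of green_mid in the frame of stand above 0.09 m or angle between green_mid's own z axis and vertical above 0.4 rad).
It fails at once if the robot pushes on another tub (over 4 N) (contact force between any of the fingers, the arm and tub_red above 4 N or contact force between any of the fingers, the arm and tub_blue above 4 N or contact force between any of the fingers, the arm and tub_white above 4 N).
It fails at once if another tub leaves its place on the carousel (its axis nearer than 70 or farther than 120 mm from the carousel's axis) or tips (not (horizontal distance between red_mid and carousel between 0.07 and 0.12 m and z of each of red_mid, blue_mid, white_mid in the frame of carousel above 0.036 m and horizontal distance between blue_mid and carousel between 0.07 and 0.12 m and horizontal distance between white_mid and carousel between 0.07 and 0.12 m and angle between each of red_mid, blue_mid, white_mid's own z axis and vertical below 0.4 rad)).
It fails at once if a bystander on the bench (bottle, can, bowl, scraper, cup) is shifted by more than 25 mm (distance of any of oil_mid, can_mid, bowl_mid, scraper_mid, cup_mid from where it was at the start of the episode above 0.025 m).
It also fails if it takes over 72 s, if anything falls off the work surface, if the arm or the gripper's body presses on something with over 40 N, if the wrist force passes 120 N, or if a joint passes its speed limit or range.

### The arm

A 6-joint arm with a two-finger parallel gripper is mounted at the origin on the work surface. World frame = base frame: x ahead of the robot, y to its left, z up, the work surface at z = 0. Lengths are in m, angles in rad, forces in N, time in s.
With the tool pointing down it reaches from about 0.35 to 0.85 m from the base axis. Payload 8.1 kg.
Tool frame: the origin (TCP) lies between the finger pads; the fingertips stand 17 mm ahead of it and the grasp point (between the pads) lies 2 mm behind it; z points along the fingers, y is the direction in which the jaws open and shut (so a half turn about z gives the same grasp; the last joint's range is limited). The gripper opens to 93 mm and grips with 3 to 60 N. Pads are 15 mm wide; open, the fingers measure 128 mm over their backs; the gripper's body (75 mm by 188 mm) begins 65 mm behind the grasp point.
Start: joints at [-1.339, 0.13, 1.488, -0, 1.523, -0.085], TCP at [0.187, -0.57, 0.236] pointing down, gripper open.
Joint ranges: [-2.96, 2.96], [-0.89, 2.26], [0.02, 2.5], [-1.34, 4.48], [0, 2.73], [-2.66, 2.66]. Speed limits (rad/s): [2.39, 2.39, 2.79, 3.14, 3.14, 3.14].

### API

Orientations are given as a rotation vector (axis times angle).
In Python, from bench import sense, viewer, ticket, finder gives the robot as it stands.
- The arm moves only by the tool servo_tool, never from a script. Its argument "increments" is a list of rows, each an object with "dp": the shift along the world's x, y, z in mm, a list of three; "turn": the turn, a rotation vector about the world's x, y, z in degrees, a list of three; "jaw": the opening, from 0 (shut) to 1 (fully open). A call has 1 to 12 rows; each row is the pose to reach, as a shift and turn from the pose measured when the call began; what a row does not reach only later rows make up. A row lasts 1/12 s, in which the tool goes at most 41.7 mm and 7.16 degrees, less where a joint would pass 70% of its speed; a pose out of reach is approached as far as the arm can. A call with a gripper value outside its range is refused whole. The fingers move at their own pace and stop on an object; "force" is the grip in N (left out, the last holds). Time passes only in rows, so rows that repeat a pose let the fingers close. It gives the time, the measured TCP pose, the force and the opening at its end, in the units of the state.
- sense(): the state, without advancing time (a new reading comes with each control period).
- viewer.grab_frame(name): name is "side" or "top" or "wrist"; returns a dict with "image" (400x640x3 uint8, blue, green, red), "z_map" (400x640 float32, m along the optical axis (not along the pixel's ray), 0 where there is no reading), "camera_matrix" (3x3 intrinsics, pixels), "R" (3x3) and "t" (3): a world point X has camera coordinates R X + t. Camera axes: x right, y down, z forward; pixel columns grow to the right and rows downward; lengths in m; the calibration is good to about 2 mm. A picture is of the moment at which its call begins.
- ticket.sign_off(): hands the job in, once; it reports no verdict.
Trained networks look in a picture, given as the dict that the camera call returned (one of the last four; its "shot" number tells which), for a name from the list of things; names that differ only in an ending like _2 or _b are one class to them, and where a whole thing is asked for, a point or a joint stands for the part that bears it (a point fixed in the world has none). Each returns a list of dicts, best first, with "score" (0 to 1); they miss things now and then, are a little off and sometimes report something else, mostly with a low value. They report only what shows in the picture. A call takes as long as a camera call. They do not tell look-alikes from the thing itself.
- finder.look_for(query, picture): "centre" ([row, column] in pixels, amid what is visible of it).
- finder.pinpoint(query, picture): "centre" ([row, column] in pixels: a listed point, or the origin of a listed thing).
The state is a dict: "time": time; "q": joint angles; "joint_velocities": joint speeds; "tau": joint torques, N m; "ee_pos": TCP position; "orientation": TCP orientation; "contact_force": force on the tool from outside, world axes, zero at the start; "torque": the same for the moment, N m; "finger_gap": finger opening in m.
Only numpy, scipy, OpenCV 4.12 (cv2) and the standard library are available. Lean on these libraries where they do the work, as an engineer would, in place of code of your own. Each camera call takes 0.05 s, during which the arm holds its last target. There are 200 camera calls.

## Working session

There is one attempt and no reset: what is moved stays moved. The work goes in short steps, Python scripts to look and compute and a tool call to move; the robot and the scene stay as the last step left them, time stands still between calls to the robot, and variables do not carry over. Pictures are saved under pics/ and viewed, about 8 in all and at most 12, crops included, and the job is handed in when it is done.

Besides the shell and the picture viewer there is one more tool, called after "Emit:" as a command line: name --argument value ..., lists and objects as JSON in quotes. servo_tool: Moves the arm, as the interface text tells. Its arguments: {"type":"object","properties":{"increments":{"type":"array","items":{"type":"object","properties":{"dp":{"type":"array","items":{"type":"number"}},"turn":{"type":"array","items":{"type":"number"}},"jaw":{"type":"number"}}}},"force":{"type":"number"}},"required":["increments"]}

```bash
mkdir -p pics; cat > h.py <<'E'
import numpy as np, cv2
from bench import sense, viewer, ticket, finder
def ray(f,rc,z=None):
    """world point of pixel rc: on plane z if given, else by depth"""
    K,R,t=[np.array(f[k]) for k in("camera_matrix","R","t")]
    r,c=rc; d=np.linalg.inv(K)@[c,r,1]
    o=-R.T@t; D=R.T@d
    s=(z-o[2])/D[2] if z is not None else f["z_map"][int(round(r)),int(round(c))]
    return o+s*D
E
python3 - <<'E'
from h import *
H=dict(stand=0,landing=.039,carousel=.024,hub=.04,green_mid=.07,red_mid=.07,blue_mid=.07,white_mid=.07,oil_mid=.085,can_mid=.055,bowl_mid=.025,scraper_mid=.008,cup_mid=.03)
for n in("top","side"):
    f=viewer.grab_frame(n); cv2.imwrite(f"pics/{n}0.png",f["image"])
    print(n,-np.array(f["R"]).T@f["t"])
    for k,z in H.items():
        for r in finder.pinpoint(k,f)[:2]:
            print(k,round(r["score"],2),np.round(r["centre"]),np.round(ray(f,r["centre"],z),3))
s=sense(); print(s["time"],s["ee_pos"],s["orientation"],s["finger_gap"])
E
```

```text
top [0.4597121  0.08462214 0.98492054]
landing 0.88 [249. 352.] [ 0.46  -0.036  0.039]
carousel 0.59 [175. 319.] [0.655 0.053 0.024]
hub 0.94 [172. 318.] [0.66  0.056 0.04 ]
green_mid 0.84 [142. 338.] [0.734 0.005 0.07 ]
green_mid 0.8 [126. 428.] [ 0.786 -0.231  0.07 ]
red_mid 0.78 [205. 300.] [0.567 0.1   0.07 ]
blue_mid 0.93 [154. 287.] [0.698 0.136 0.07 ]
white_mid 0.91 [189. 353.] [ 0.612 -0.034  0.07 ]
oil_mid 0.83 [212. 205.] [0.544 0.332 0.085]
can_mid 0.77 [174. 424.] [ 0.661 -0.222  0.055]
bowl_mid 0.81 [247. 242.] [0.461 0.248 0.025]
scraper_mid 0.94 [286. 298.] [0.363 0.103 0.008]
cup_mid 0.88 [238. 411.] [ 0.492 -0.192  0.03 ]
side [ 0.40844362 -0.75501496  0.53099269]
landing 0.85 [240. 272.] [ 0.454 -0.024  0.039]
carousel 0.78 [212. 354.] [0.66  0.069 0.024]
carousel 0.62 [202. 397.] [0.779 0.089 0.024]
hub 0.58 [210. 351.] [0.65  0.055 0.04 ]
green_mid 0.72 [161. 340.] [0.679 0.274 0.07 ]
green_mid 0.61 [203. 394.] [0.737 0.011 0.07 ]
red_mid 0.91 [197. 314.] [0.567 0.085 0.07 ]
red_mid 0.16 [238. 271.] [ 0.45  -0.064  0.07 ]
blue_mid 0.88 [179. 359.] [0.697 0.147 0.07 ]
white_mid 0.68 [215. 346.] [ 0.617 -0.015  0.07 ]
oil_mid 0.76 [155. 288.] [0.54  0.313 0.085]
can_mid 0.87 [274. 399.] [ 0.662 -0.212  0.055]
bowl_mid 0.8 [189. 264.] [0.461 0.245 0.025]
bowl_mid 0.45 [225. 224.] [0.355 0.082 0.025]
scraper_mid 0.75 [225. 221.] [0.346 0.113 0.008]
cup_mid 0.77 [289. 302.] [ 0.49 -0.18  0.03]
1.4 [ 0.18695596 -0.57015973  0.23563886] [3.10221168e+00 4.95578271e-01 1.98791887e-05] 0.09311027526455343
```

```bash
python3 - <<'E'
import cv2
a=cv2.imread("pics/top0.png")[80:320,170:470]; cv2.imwrite("pics/top0c.png",cv2.resize(a,None,fx=2.5,fy=2.5,interpolation=cv2.INTER_CUBIC))
E
```

```text
(no output)
```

View pics/top0c.png

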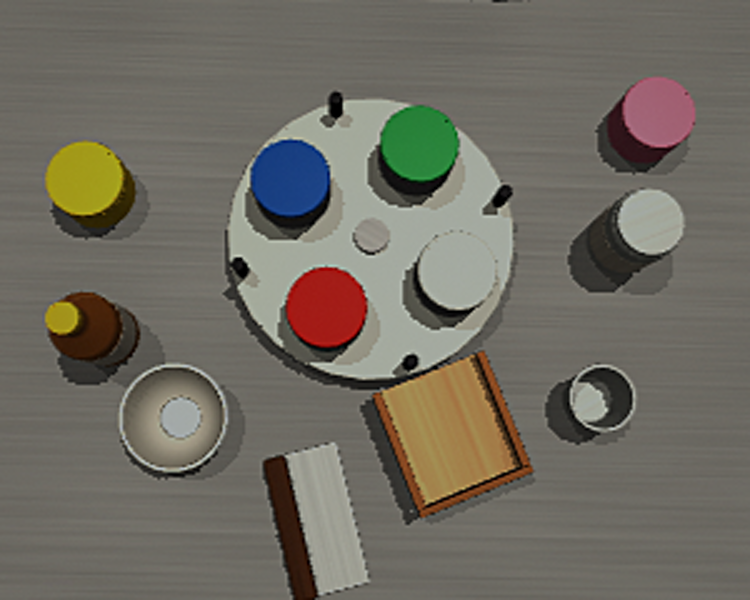

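View pics/side0.png

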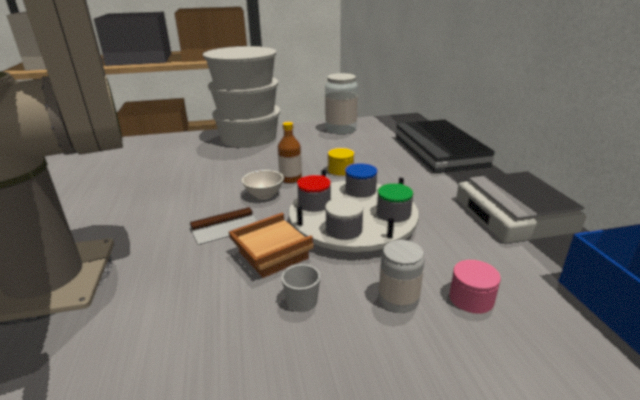

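The top crop shows the green lid at (418,145), the hub cap at (371,236), the landing at (452,435) and the pegs at (335,105), (503,195), (410,362) and (240,268). The pink and yellow look-alikes stand off the carousel. Next I'll refine the hub, tub angles and landing heading.

```bash
cat >> h.py <<'E'
def lids(f):
    """lid-centre world points near the carousel by colour (top face z=0.1)"""
    hsv=cv2.cvtColor(f["image"],cv2.COLOR_BGR2HSV); out={}
    for k,(a,b) in dict(red=((0,150,80),(6,255,255)),green=((50,120,50),(75,255,255)),blue=((105,150,50),(125,255,255))).items():
        m=cv2.inRange(hsv,a,b); m[:,:200]=0
        n,_,st,ce=cv2.connectedComponentsWithStats(m); i=1+np.argmax(st[1:,4])
        out[k]=ray(f,ce[i][::-1],.1); out[k+"_px"]=st[i]
    return out
E
python3 - <<'E'
from h import *
f=viewer.grab_frame("top"); L=lids(f)
for k,v in L.items(): print(k,np.round(v,4))
r,b,g=[L[k][:2] for k in("red","blue","green")]
c=(r+g)/2; print("hub from r/g",c,"rad",np.linalg.norm(r-g)/2, "from blue", b, np.linalg.norm(b-c))
ang=lambda v:np.degrees(np.arctan2(v[1],v[0]))
print("angles",[ang(x-c) for x in(r,b,g)])
hsv=cv2.cvtColor(f["image"],cv2.COLOR_BGR2HSV)
m=cv2.inRange(hsv,(8,100,90),(22,255,255)); m[:,:300]=0; m[:210]=0
n,_,st,ce=cv2.connectedComponentsWithStats(m); i=1+np.argmax(st[1:,4]); print(st[i])
pts=np.argwhere(_==i); W=np.array([ray(f,p,.05)[:2] for p in pts],np.float32)
R=cv2.minAreaRect(W); print(R, ang(np.array(R[0])-c))
# disc: white pixels depth at z .04
cap=[ray(f,(80+236/2.5,170+371/2.5),.046)]; print("cap",cap)
E
```

```text
red [0.5705 0.1    0.1   ]
red_px [284 187  33  32 809]
green [0.7382 0.011  0.1   ]
green_px [322 122  31  31 740]
blue [0.6987 0.139  0.1   ]
blue_px [271 136  31  31 759]
hub from r/g [0.65436675 0.05549878] rad 0.09493702622199061 from blue [0.69873008 0.1389845 ] 0.09454083948667658
angles [np.float64(152.06853058386633), np.float64(62.01434509772554), np.float64(-27.931469416133666)]
[ 319  220   64   67 2285]
((0.45067840814590454, -0.031550079584121704), (0.13237367570400238, 0.12416140735149384), 22.75788116455078) -156.85992897142407
cap [array([0.65265601, 0.0549901 , 0.046     ])]
```

Emit:
servo_tool --increments '[{"dp": [100, 110, 10], "turn": [0, 0, 30], "jaw": 0.5}, {"dp": [200, 220, 20], "turn": [0, 0, 60], "jaw": 0.5}, {"dp": [300, 333, 20], "turn": [0, 0, 90], "jaw": 0.5}, {"dp": [300, 333, 20], "turn": [0, 0, 90], "jaw": 0.5}, {"dp": [300, 333, 20], "turn": [0, 0, 90], "jaw": 0.5}, {"dp": [300, 333, 20], "turn": [0, 0, 90], "jaw": 0.5}, {"dp": [300, 333, 20], "turn": [0, 0, 90], "jaw": 0.5}, {"dp": [300, 333, 20], "turn": [0, 0, 90], "jaw": 0.5}, {"dp": [300, 333, 20], "turn": [0, 0, 90], "jaw": 0.5}, {"dp": [300, 333, 20], "turn": [0, 0, 90], "jaw": 0.5}, {"dp": [300, 333, 20], "turn": [0, 0, 90], "jaw": 0.5}, {"dp": [300, 333, 20], "turn": [0, 0, 90], "jaw": 0.5}]'

```text
time: 2.45
ee_pos: [0.4903, -0.2325, 0.2561]
orientation: [1.918, 2.487, 0.004]
contact_force: [0.1, 0.7, 0.2]
finger_gap: 0.0465
```

Emit:
servo_tool --increments '[{"dp": [298, 328, 0], "turn": [0, 0, 92], "jaw": 0.5}, {"dp": [298, 328, 0], "turn": [0, 0, 92], "jaw": 0.5}, {"dp": [298, 328, 0], "turn": [0, 0, 92], "jaw": 0.5}, {"dp": [298, 328, 0], "turn": [0, 0, 92], "jaw": 0.5}, {"dp": [298, 328, 0], "turn": [0, 0, 92], "jaw": 0.5}, {"dp": [298, 328, 0], "turn": [0, 0, 92], "jaw": 0.5}, {"dp": [298, 328, 0], "turn": [0, 0, 92], "jaw": 0.5}, {"dp": [298, 328, 0], "turn": [0, 0, 92], "jaw": 0.5}, {"dp": [298, 328, 0], "turn": [0, 0, 92], "jaw": 0.5}, {"dp": [298, 328, 0], "turn": [0, 0, 92], "jaw": 0.5}, {"dp": [298, 328, 0], "turn": [0, 0, 92], "jaw": 0.5}, {"dp": [298, 328, 0], "turn": [0, 0, 92], "jaw": 0.5}]'

```text
time: 3.45
ee_pos: [0.7897, 0.1017, 0.2507]
orientation: [0.292, -3.122, -0.006]
contact_force: [-0.6, 0.2, -1.1]
finger_gap: 0.0468
```

```bash
python3 - <<'E'
from h import *
f=viewer.grab_frame("wrist"); cv2.imwrite("pics/w1.png",f["image"])
s=sense(); print(s["time"],s["ee_pos"],s["orientation"],s["q"])
K,R,t=[np.array(f[k]) for k in("camera_matrix","R","t")]
c=np.array([.6544,.0553])
for a in(17,107,197,287):
    p=np.append(c+.14*np.array([np.cos(np.radians(a)),np.sin(np.radians(a))]),.085); x=K@(R@p+t); print(a,p,x[:2]/x[2])
E
```

```text
3.5 [0.78877053 0.09912103 0.25151028] [ 0.30542438 -3.12088127 -0.00452132] [ 0.05935203  0.70329074  0.73448574  0.00268597  1.70972019 -1.70618848]
17 [0.78828267 0.09623204 0.085     ] [317.70989683 188.86222058]
107 [0.61346796 0.18918267 0.085     ] [441.78892719  35.91773441]
197 [0.52051733 0.01436796 0.085     ] [ 281.44250615 -119.10266711]
287 [ 0.69533204 -0.07858267  0.085     ] [164.58522452  69.32983836]
```

View pics/w1.png

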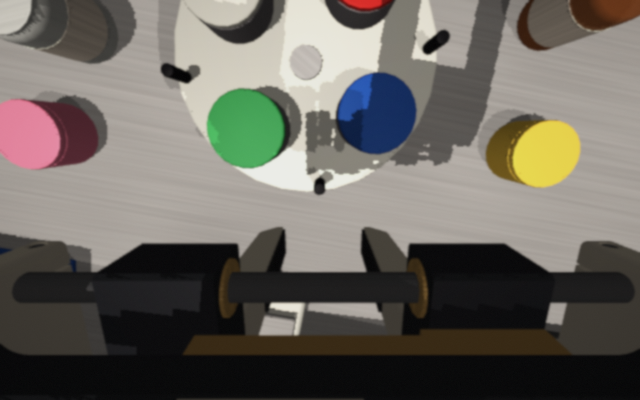

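The wrist view has the peg top at (320,184), within 5 px of the predicted (318,189). Descending around the peg.

Emit:
servo_tool --increments '[{"dp": [-1, -3, -20], "turn": [0, 0, 6], "jaw": 0.48}, {"dp": [-1, -3, -50], "turn": [0, 0, 6], "jaw": 0.48}, {"dp": [-1, -3, -80], "turn": [0, 0, 6], "jaw": 0.48}, {"dp": [-1, -3, -110], "turn": [0, 0, 6], "jaw": 0.48}, {"dp": [-1, -3, -140], "turn": [0, 0, 6], "jaw": 0.48}, {"dp": [-1, -3, -165], "turn": [0, 0, 6], "jaw": 0.48}, {"dp": [-1, -3, -181], "turn": [0, 0, 6], "jaw": 0.48}, {"dp": [-1, -3, -181], "turn": [0, 0, 6], "jaw": 0.4}, {"dp": [-1, -3, -181], "turn": [0, 0, 6], "jaw": 0.35}, {"dp": [-1, -3, -181], "turn": [0, 0, 6], "jaw": 0.35}]'

```text
time: 4.33
ee_pos: [0.7891, 0.0959, 0.0734]
orientation: [0.467, -3.104, -0.003]
contact_force: [0.9, 0.7, 0.3]
finger_gap: 0.0335
```

```bash
python3 - <<'E'
from h import *
s=sense(); print(s["time"],s["ee_pos"],s["orientation"],s["contact_force"],s["finger_gap"])
p=s["ee_pos"]; c=np.array([.6544,.0553]); v=p[:2]-c; a0=np.arctan2(v[1],v[0]); print(np.degrees(a0),np.hypot(*v))
# arc table: rows for total turn in steps, radius 140
for i in range(0,133,6):
    a=a0-np.radians(i); q=c+.140*np.array([np.cos(a),np.sin(a)]); print(i,np.round((q-p[:2])*1000).astype(int))
E
```

```text
4.3333 [0.78914782 0.09587308 0.07338987] [ 0.46708127 -3.1041795  -0.00344383] [0.90941624 0.68819701 0.31259975] 0.03354406754965572
16.757248167601823 0.14072366674487666
0 [-1  0]
6 [  3 -14]
12 [  5 -29]
18 [  5 -44]
24 [  4 -58]
30 [  2 -73]
36 [ -3 -87]
42 [  -8 -100]
48 [ -15 -113]
54 [ -23 -125]
60 [ -33 -136]
66 [ -43 -147]
72 [ -55 -156]
78 [ -67 -163]
84 [ -81 -170]
90 [ -94 -175]
96 [-109 -178]
102 [-123 -180]
108 [-138 -181]
114 [-152 -179]
120 [-167 -177]
126 [-181 -173]
132 [-194 -167]
```

Emit:
servo_tool --increments '[{"dp": [1, -5, -3], "turn": [0, 0, -2], "jaw": 0.35}, {"dp": [3, -14, -3], "turn": [0, 0, -6], "jaw": 0.35}, {"dp": [4, -24, -3], "turn": [0, 0, -10], "jaw": 0.35}, {"dp": [5, -34, -3], "turn": [0, 0, -14], "jaw": 0.35}, {"dp": [5, -44, -3], "turn": [0, 0, -18], "jaw": 0.35}, {"dp": [5, -53, -3], "turn": [0, 0, -22], "jaw": 0.35}, {"dp": [3, -63, -3], "turn": [0, 0, -26], "jaw": 0.35}, {"dp": [2, -73, -3], "turn": [0, 0, -30], "jaw": 0.35}, {"dp": [-1, -82, -3], "turn": [0, 0, -34], "jaw": 0.35}, {"dp": [-5, -92, -3], "turn": [0, 0, -38], "jaw": 0.35}, {"dp": [-8, -100, -3], "turn": [0, 0, -42], "jaw": 0.35}, {"dp": [-11, -105, -3], "turn": [0, 0, -44], "jaw": 0.35}]'

```text
time: 5.33
ee_pos: [0.7803, -0.0097, 0.0745]
orientation: [0.737, 3.05, 0.007]
contact_force: [3.6, 3.0, -1.4]
finger_gap: 0.0328
```

```bash
cat > arc.py <<'E'
from h import *
s=sense(); print(s["time"],s["ee_pos"],s["orientation"],s["contact_force"],s["finger_gap"])
p=s["ee_pos"]; c=np.array([.6544,.0553]); v=p[:2]-c; a0=np.arctan2(v[1],v[0]); o=s["orientation"]
print("ang",np.degrees(a0),"r",np.hypot(*v),"jaw-90",2*np.degrees(np.arctan2(o[1],o[0]))-180)
f=viewer.grab_frame("top"); L=lids(f)
for k in("red","green","blue"):
    w=L[k][:2]-c; print(k,np.degrees(np.arctan2(w[1],w[0])),np.hypot(*w),L[k+"_px"])
for i in range(0,93,4):
    a=a0-np.radians(i); q=c+.140*np.array([np.cos(a),np.sin(a)]); print(i,np.round((q-p[:2])*1000).astype(int))
cv2.imwrite("pics/t_%d.png"%(s["time"]*100),f["image"])
E
python3 arc.py
```

```text
5.3333 [ 0.78027729 -0.00969644  0.07445904] [0.73659591 3.0496176  0.00682522] [ 3.57396094  3.00644307 -1.39079838] 0.032842213169357114
ang -27.309462687902812 r 0.1416673212135928 jaw-90 -27.157958266472377Traceback (most recent call last):
  File "arc.py", line 5, in <module>
    f=viewer.grab_frame("top"); L=lids(f)
                                  ~~~~^^^
  File "h.py", line 15, in lids
    n,_,st,ce=cv2.connectedComponentsWithStats(m); i=1+np.argmax(st[1:,4])
                                                       ~~~~~~~~~^^^^^^^^^^
    return _wrapfunc(a, 'argmax', axis=axis, out=out, **kwds)
    return bound(*args, **kwds)
ValueError: attempt to get argmax of an empty sequence
```

```bash
sed -i 's/^        n,_,st,ce=cv2.*/        n,_,st,ce=cv2.connectedComponentsWithStats(m)\n        if n<2: continue\n        i=1+np.argmax(st[1:,4])/' h.py; sed -i 's/^    w=L/    if k not in L: continue\n    w=L/' arc.py; python3 arc.py
```

```text
5.3833 [ 0.77987808 -0.01075135  0.07438125] [0.73884378 3.04939162 0.00558321] [0.35386827 0.35958856 0.30997579] 0.03279418956628044
ang -27.762208246469882 r 0.14180102023021862 jaw-90 -27.239697404143385
red 110.16055066737871 0.09616742846344782 [267 166  31  32 758]
blue 20.58491744814194 0.09495034712355754 [291 119  31  31 721]
0 [-2  1]
4 [-6 -8]
8 [-12 -16]
12 [-18 -23]
16 [-24 -31]
20 [-31 -38]
24 [-39 -44]
28 [-47 -50]
32 [-55 -55]
36 [-64 -60]
40 [-72 -64]
44 [-82 -67]
48 [-91 -70]
52 [-101  -72]
56 [-110  -73]
60 [-120  -74]
64 [-130  -74]
68 [-140  -73]
72 [-149  -72]
76 [-159  -70]
80 [-168  -67]
84 [-177  -64]
88 [-186  -60]
92 [-195  -55]
```

Emit:
servo_tool --increments '[{"dp": [-4, -4, -3], "turn": [0, 0, -2], "jaw": 0.35}, {"dp": [-9, -12, -3], "turn": [0, 0, -6], "jaw": 0.35}, {"dp": [-15, -20, -3], "turn": [0, 0, -10], "jaw": 0.35}, {"dp": [-21, -27, -3], "turn": [0, 0, -14], "jaw": 0.35}, {"dp": [-28, -35, -3], "turn": [0, 0, -18], "jaw": 0.35}, {"dp": [-35, -41, -3], "turn": [0, 0, -22], "jaw": 0.35}, {"dp": [-43, -47, -3], "turn": [0, 0, -26], "jaw": 0.35}, {"dp": [-51, -53, -3], "turn": [0, 0, -30], "jaw": 0.35}, {"dp": [-59, -58, -3], "turn": [0, 0, -34], "jaw": 0.35}, {"dp": [-68, -62, -3], "turn": [0, 0, -38], "jaw": 0.35}, {"dp": [-77, -66, -3], "turn": [0, 0, -42], "jaw": 0.35}, {"dp": [-82, -67, -3], "turn": [0, 0, -44], "jaw": 0.35}]'

```text
time: 6.43
ee_pos: [0.6991, -0.0776, 0.0737]
orientation: [1.823, 2.549, 0.006]
contact_force: [2.8, -0.3, -1.0]
finger_gap: 0.0325
```

```bash
python3 arc.py
```

```text
6.4333 [ 0.69905733 -0.07756095  0.07371777] [1.82286693 2.54868162 0.00575555] [ 2.77172328 -0.33682517 -1.00026454] 0.03245111093542887
ang -71.42143100450099 r 0.14016529455254512 jaw-90 -71.14618223057676
red 67.45921709429697 0.09487838665043248 [269 139  32  31 768]
green -115.94755000827035 0.07760738048461512 [339 170  17  30 351]
blue -22.642638380859893 0.0945168374606664 [319 121  31  30 732]
0 [0 0]
4 [-9 -3]
8 [-19  -5]
12 [-29  -6]
16 [-38  -7]
20 [-48  -7]
24 [-58  -7]
28 [-68  -5]
32 [-77  -3]
36 [-87  -1]
40 [-96   3]
44 [-105    6]
48 [-113   11]
52 [-122   16]
56 [-130   22]
60 [-137   28]
64 [-144   35]
68 [-151   42]
72 [-157   49]
76 [-163   57]
80 [-168   66]
84 [-172   75]
88 [-176   84]
92 [-179   93]
```

Emit:
servo_tool --increments '[{"dp": [-5, -1, -2], "turn": [0, 0, -2], "jaw": 0.35}, {"dp": [-14, -4, -2], "turn": [0, 0, -6], "jaw": 0.35}, {"dp": [-24, -6, -2], "turn": [0, 0, -10], "jaw": 0.35}, {"dp": [-34, -7, -2], "turn": [0, 0, -14], "jaw": 0.35}, {"dp": [-43, -7, -2], "turn": [0, 0, -18], "jaw": 0.35}, {"dp": [-53, -7, -2], "turn": [0, 0, -22], "jaw": 0.35}, {"dp": [-63, -6, -2], "turn": [0, 0, -26], "jaw": 0.35}, {"dp": [-73, -4, -2], "turn": [0, 0, -30], "jaw": 0.35}, {"dp": [-82, -2, -2], "turn": [0, 0, -34], "jaw": 0.35}, {"dp": [-92, 1, -2], "turn": [0, 0, -38], "jaw": 0.35}, {"dp": [-101, 5, -2], "turn": [0, 0, -42], "jaw": 0.35}, {"dp": [-106, 7, -2], "turn": [0, 0, -44], "jaw": 0.35}]'

```text
time: 7.48
ee_pos: [0.5937, -0.0706, 0.0737]
orientation: [2.645, 1.675, 0.004]
contact_force: [2.5, -2.2, -1.6]
finger_gap: 0.0324
```

```bash
python3 arc.py|head -6
```

```text
7.4833 [ 0.59370206 -0.07064572  0.07371208] [2.64462275 1.67542813 0.00384158] [ 2.48325345 -2.15428013 -1.60171617] 0.032418350955832016
ang -115.73115147044658 r 0.1398090315960794 jaw-90 -115.28963955355081
red 23.355341961374265 0.09492079281547668 [289 120  32  30 751]
green -156.88826618657603 0.0946547386939441 [318 189  32  32 774]
blue -64.32593845882576 0.08967252104411766 [339 141  27  30 616]
0 [0 0]
```

Emit:
servo_tool --increments '[{"dp": [5, -3, 0], "turn": [0, 0, 0], "jaw": 0.35}, {"dp": [5, -3, 5], "turn": [0, 0, 0], "jaw": 0.35}, {"dp": [5, -3, 30], "turn": [0, 0, 0], "jaw": 0.35}, {"dp": [5, -3, 65], "turn": [0, 0, 0], "jaw": 0.4}, {"dp": [5, -3, 100], "turn": [0, 0, 0], "jaw": 0.54}, {"dp": [5, -3, 130], "turn": [0, 0, -7], "jaw": 0.54}, {"dp": [5, -3, 140], "turn": [0, 0, -14], "jaw": 0.54}, {"dp": [5, -3, 140], "turn": [0, 0, -21], "jaw": 0.54}, {"dp": [5, -3, 140], "turn": [0, 0, -28], "jaw": 0.54}, {"dp": [5, -3, 140], "turn": [0, 0, -35], "jaw": 0.54}, {"dp": [5, -3, 140], "turn": [0, 0, -41], "jaw": 0.54}, {"dp": [5, -3, 140], "turn": [0, 0, -41], "jaw": 0.54}]'

```text
time: 8.53
ee_pos: [0.5989, -0.0735, 0.2146]
orientation: [3.065, 0.637, -0.001]
contact_force: [0.1, -0.2, -0.3]
finger_gap: 0.0505
```

```bash
python3 arc.py|head -5; python3 - <<'E'
from h import *
f=viewer.grab_frame("top"); a=f["image"][100:300,240:460].copy(); cv2.imwrite("pics/t8.png",cv2.resize(a,None,fx=3,fy=3,interpolation=cv2.INTER_CUBIC))
L=lids(f); g=L["green"][:2]
K,R,t=[np.array(f[k]) for k in("camera_matrix","R","t")]
c=np.array([.6544,.0553])
for q in("landing","hub"):
    r=finder.pinpoint(q,f)[:1]
    for x in r: print(q,x["score"],ray(f,x["centre"],.039))
E
```

```text
8.5333 [ 0.59893953 -0.07346045  0.21458746] [ 3.06546490e+00  6.37064070e-01 -8.32577418e-04] [ 0.07109886 -0.18525329 -0.31908648] 0.05048383569303189
ang -113.30279934541952 r 0.14019670360104702 jaw-90 -156.51983500490687
red 22.924162366967785 0.09488838072955777 [290 120  31  30 749]
green -157.28155794850494 0.09466520627067561 [318 189  32  32 783]
blue -66.96201475710845 0.09437545826096173 [339 141  31  31 740]
landing 0.6 [ 0.45859236 -0.03187474  0.039     ]
hub 0.89 [0.65589607 0.05771331 0.039     ]
```

View pics/t8.png

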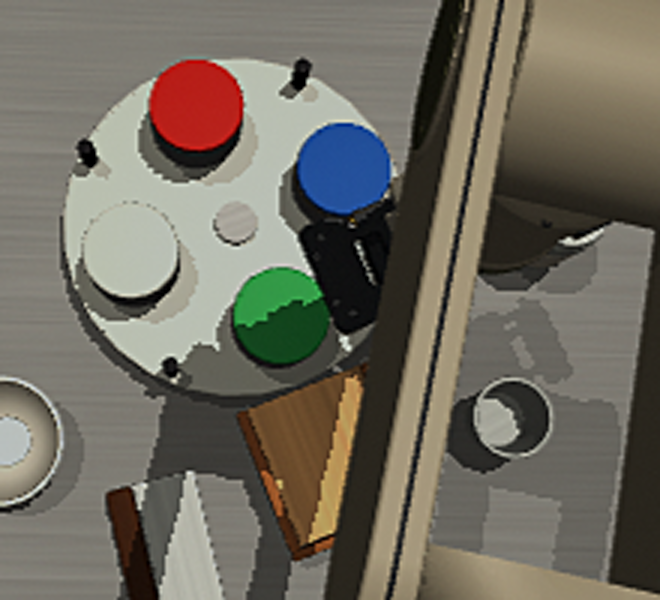

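Green is at −157.3°, squarely facing the landing and at rest; the hub cap sits at (235,222) in this crop and the green lid at (281,315). Next, going in behind the green tub near the hub.

Emit:
servo_tool --increments '[{"dp": [8, 38, 0], "turn": [0, 0, 0], "jaw": 0.54}, {"dp": [16, 77, 0], "turn": [0, 0, 0], "jaw": 0.54}, {"dp": [23, 115, 0], "turn": [0, 0, 0], "jaw": 0.54}, {"dp": [23, 115, 0], "turn": [0, 0, 0], "jaw": 0.54}, {"dp": [23, 115, 0], "turn": [0, 0, 0], "jaw": 0.54}, {"dp": [23, 115, 0], "turn": [0, 0, 0], "jaw": 0.54}, {"dp": [23, 115, -30], "turn": [0, 0, 0], "jaw": 0.54}, {"dp": [23, 115, -60], "turn": [0, 0, 0], "jaw": 0.54}, {"dp": [23, 115, -80], "turn": [0, 0, 0], "jaw": 0.54}, {"dp": [23, 115, -80], "turn": [0, 0, 0], "jaw": 0.54}]'

```text
time: 9.57
ee_pos: [0.6177, 0.04, 0.1281]
orientation: [3.065, 0.647, -0.016]
contact_force: [-1.7, -0.5, -1.1]
finger_gap: 0.0502
```

```bash
python3 - <<'E'
from h import *
s=sense(); print(s["time"],s["ee_pos"],s["contact_force"],s["finger_gap"])
c=np.array([.6544,.0553]); u=np.array([np.cos(np.radians(-157)),np.sin(np.radians(-157))])
d=s["ee_pos"][:2]-c; print("along",d@u,"across",u[0]*d[1]-u[1]*d[0])
f=viewer.grab_frame("wrist"); cv2.imwrite("pics/w2.png",f["image"])
E
```

```text
9.5667 [0.61774656 0.03998894 0.12806134] [-1.66664706 -0.45927665 -1.06106512] 0.0502451703206134
along 0.03972217293906106 across -0.00022773312749783947
```

View pics/w2.png

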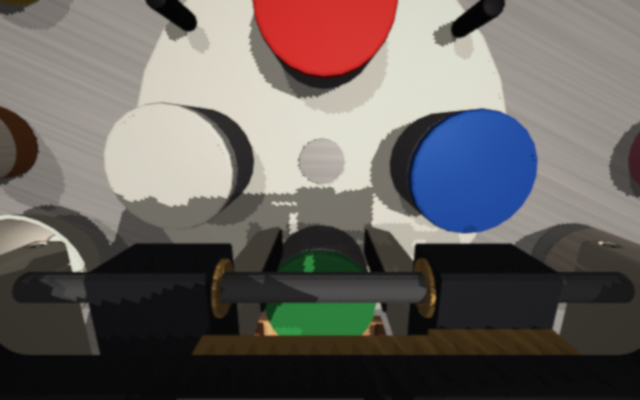

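Everything is symmetric: green is centred between the fingers at (320,290), white and blue are clear on either side, and my fingers are behind the green tub. Descending.

Emit:
servo_tool --increments '[{"dp": [4, 2, -5], "turn": [0, 0, 0], "jaw": 0.54}, {"dp": [4, 2, -20], "turn": [0, 0, 0], "jaw": 0.54}, {"dp": [4, 2, -35], "turn": [0, 0, 0], "jaw": 0.54}, {"dp": [4, 2, -50], "turn": [0, 0, 0], "jaw": 0.54}, {"dp": [4, 2, -58], "turn": [0, 0, 0], "jaw": 0.54}, {"dp": [4, 2, -58], "turn": [0, 0, 0], "jaw": 0.54}, {"dp": [4, 2, -58], "turn": [0, 0, 0], "jaw": 0.54}]'

```text
time: 10.2
ee_pos: [0.6238, 0.0419, 0.074]
orientation: [3.065, 0.647, -0.01]
contact_force: [0.3, 0.4, 0.2]
finger_gap: 0.0501
```

```bash
python3 - <<'E'
from h import *
s=sense(); print(s["time"],s["ee_pos"],s["orientation"],s["contact_force"],s["finger_gap"])
c=np.array([.6544,.0553]); u=np.array([np.cos(np.radians(-157)),np.sin(np.radians(-157))])
d=s["ee_pos"][:2]-c; print("along",d@u,"across",u[0]*d[1]-u[1]*d[0])
f=viewer.grab_frame("top"); L=lids(f)
for k in("red","green","blue"):
    if k in L: w=L[k][:2]-c; print(k,"along",w@u,"across",u[0]*w[1]-u[1]*w[0],L[k+"_px"])
E
```

```text
10.2 [0.62380414 0.04189165 0.07400622] [ 3.06463775  0.64650704 -0.00972032] [0.25670453 0.36522285 0.18684874] 0.0500520239119479
along 0.033402692368940216 across 0.0003876948468832537
red along -0.10603673505400849 across 0.004593289989674745 [305 130   1   1   1]
green along 0.10264305928799537 across 0.0019863780064042352 [319 193  31  28 596]
blue along -0.13502508343392738 across 0.5525835796787644 [436  27 136  27 307]
```

Emit:
servo_tool --increments '[{"dp": [-7, -3, -3], "turn": [0, 0, 0], "jaw": 0.54}, {"dp": [-13, -6, -3], "turn": [0, 0, 0], "jaw": 0.54}, {"dp": [-18, -8, -3], "turn": [0, 0, 0], "jaw": 0.54}, {"dp": [-23, -10, -3], "turn": [0, 0, 0], "jaw": 0.54}, {"dp": [-28, -12, -3], "turn": [0, 0, 0], "jaw": 0.54}, {"dp": [-33, -14, -3], "turn": [0, 0, 0], "jaw": 0.54}, {"dp": [-39, -16, -3], "turn": [0, 0, 0], "jaw": 0.54}, {"dp": [-45, -19, -3], "turn": [0, 0, 0], "jaw": 0.54}, {"dp": [-52, -22, -3], "turn": [0, 0, 0], "jaw": 0.54}, {"dp": [-59, -25, -3], "turn": [0, 0, 0], "jaw": 0.54}, {"dp": [-66, -28, -3], "turn": [0, 0, 0], "jaw": 0.54}, {"dp": [-71, -30, -3], "turn": [0, 0, 0], "jaw": 0.54}]'

```text
time: 11.25
ee_pos: [0.5529, 0.0116, 0.072]
orientation: [3.064, 0.646, -0.007]
contact_force: [5.2, 1.4, 4.6]
finger_gap: 0.0507
```

```bash
cat > al.py <<'E'
from h import *
s=sense(); print(s["time"],s["ee_pos"],s["orientation"],s["contact_force"],s["finger_gap"])
c=np.array([.6544,.0553]); u=np.array([np.cos(np.radians(-157)),np.sin(np.radians(-157))])
A=lambda w:np.round([w@u*1000,(u[0]*w[1]-u[1]*w[0])*1000],1)
print("tcp along/across",A(s["ee_pos"][:2]-c))
f=viewer.grab_frame("top"); L=lids(f); cv2.imwrite("pics/al_%d.png"%(s["time"]*100),f["image"])
for k in("red","green","blue"):
    if k in L: print(k,A(L[k][:2]-c),L[k+"_px"])
for n in("top","side"):
    f=viewer.grab_frame(n); print(n,[(round(r["score"],2),A(ray(f,r["centre"],.07)[:2]-c)) for r in finder.pinpoint("green_mid",f)[:3]])
cv2.imwrite("pics/als_%d.png"%(s["time"]*100),f["image"])
E
python3 al.py
```

```text
11.25 [0.55285611 0.0115949  0.07199327] [ 3.06424657  0.64624249 -0.00659956] [5.18179072 1.36285766 4.5740585 ] 0.05070124308149894
tcp along/across [110.5   0.6]
red [-94.9   0.1] [290 120  31  30 749]
green [168.5   6.4] [333 220  27  22 336]
blue [-12.7 100.9] [339 141  31  18 421]
top [(0.79, array([-143.4, -249.3])), (0.66, array([ -9.2, 313.3])), (0.62, array([155.5,  -7.2]))]
side [(0.96, array([-115.3, -196.4])), (0.9, array([ 35.3, 356.3])), (0.62, array([147.3,   9.5]))]
```

Emit:
servo_tool --increments '[{"dp": [-4, -2, 0], "turn": [0, 0, 0], "jaw": 0.54}, {"dp": [-10, -4, 0], "turn": [0, 0, 0], "jaw": 0.54}, {"dp": [-17, -7, 0], "turn": [0, 0, 0], "jaw": 0.54}, {"dp": [-24, -10, 0], "turn": [0, 0, 0], "jaw": 0.54}, {"dp": [-31, -13, 0], "turn": [0, 0, 0], "jaw": 0.54}, {"dp": [-38, -16, 0], "turn": [0, 0, 0], "jaw": 0.54}, {"dp": [-45, -19, 0], "turn": [0, 0, 0], "jaw": 0.54}, {"dp": [-51, -22, 0], "turn": [0, 0, 0], "jaw": 0.54}, {"dp": [-56, -24, 0], "turn": [0, 0, 0], "jaw": 0.54}, {"dp": [-60, -25, 0], "turn": [0, 0, 0], "jaw": 0.54}, {"dp": [-62, -26, 0], "turn": [0, 0, 0], "jaw": 0.54}, {"dp": [-62, -26, 0], "turn": [0, 0, 0], "jaw": 0.54}]'

```text
time: 12.5
ee_pos: [0.4901, -0.0144, 0.0711]
orientation: [3.065, 0.646, -0.011]
contact_force: [0.9, 0.4, 0.1]
finger_gap: 0.0506
```

```bash
python3 al.py
```

```text
12.5 [ 0.49010318 -0.01442152  0.07108856] [ 3.06450718  0.646086   -0.01098956] [0.91186175 0.38555875 0.05962844] 0.05056167842434395
tcp along/across [178.5  -0. ]
red [-94.9   0.2] [290 120  31  30 750]
green [243.5  -3.2] [343 257  25  12 178]
blue [ 0.5 94.6] [339 141  31  31 754]
top [(0.75, array([-139.3, -251.6])), (0.68, array([ -4.4, 321.9])), (0.6, array([216.3,  -4.2]))]
side [(0.94, array([ -96.6, -168.3])), (0.73, array([ 32., 356.])), (0.63, array([215.1,   4.3]))]
```

Emit:
servo_tool --increments '[{"dp": [5, 2, 0], "turn": [0, 0, 0], "jaw": 0.54}, {"dp": [14, 6, 0], "turn": [0, 0, 0], "jaw": 0.54}, {"dp": [23, 10, 0], "turn": [0, 0, 0], "jaw": 0.54}, {"dp": [23, 10, 10], "turn": [0, 0, 0], "jaw": 0.54}, {"dp": [23, 10, 40], "turn": [0, 0, 0], "jaw": 0.54}, {"dp": [23, 10, 75], "turn": [0, 0, 0], "jaw": 0.54}, {"dp": [23, 10, 110], "turn": [0, 0, 0], "jaw": 0.54}, {"dp": [23, 10, 150], "turn": [0, 0, 0], "jaw": 0.54}, {"dp": [23, 10, 190], "turn": [0, 0, 0], "jaw": 0.54}, {"dp": [23, -20, 200], "turn": [0, 0, 0], "jaw": 0.54}, {"dp": [23, -60, 200], "turn": [0, 0, 0], "jaw": 0.54}, {"dp": [23, -100, 200], "turn": [0, 0, 0], "jaw": 0.54}]'

```text
time: 13.75
ee_pos: [0.5149, -0.1148, 0.2743]
orientation: [3.061, 0.651, -0.004]
contact_force: [-0.2, -0.7, -0.3]
finger_gap: 0.0502
```

Emit:
servo_tool --increments '[{"dp": [0, -40, 0], "jaw": 0.54}, {"dp": [0, -80, 0], "jaw": 0.54}, {"dp": [0, -120, 0], "jaw": 0.54}, {"dp": [0, -160, 0], "jaw": 0.54}, {"dp": [0, -190, 0], "jaw": 0.54}, {"dp": [0, -200, 0], "jaw": 0.54}, {"dp": [0, -200, 0], "jaw": 0.54}, {"dp": [0, -200, 0], "jaw": 0.54}]'

```text
schema error: expected keys dp, turn, jaw
```

```bash
python3 al.py; ls pics | tail -4; python3 - <<'E'
import cv2,glob,os
a=[max(glob.glob(p),key=os.path.getmtime) for p in("pics/al_*.png","pics/als_*.png")]
t=cv2.imread(a[0])[90:330,180:480]; s=cv2.imread(a[1])[100:340,180:480]
cv2.imwrite("pics/fin.png",cv2.resize(cv2.hconcat([t,s]),None,fx=1.33,fy=1.33))
E
```

```text
13.75 [ 0.51488857 -0.11482556  0.27429928] [ 3.06115292  0.65087381 -0.00431136] [-0.21518013 -0.73117919 -0.32864491] 0.050188074085459285
tcp along/across [194.9 102.1]
red [-94.9   0.1] [290 120  31  30 749]
green [218.1   1.6] [337 236  33  32 824]
blue [ 0.5 94.5] [339 141  31  31 752]
top [(0.93, array([223. ,  -2.3])), (0.88, array([ -7.8, 315.3])), (0.56, array([-139.6, -251. ]))]
side [(0.94, array([ 38.2, 358.9])), (0.56, array([216.2,  14.7]))]
top0.png
top0c.png
w1.png
w2.png
```

View pics/fin.png

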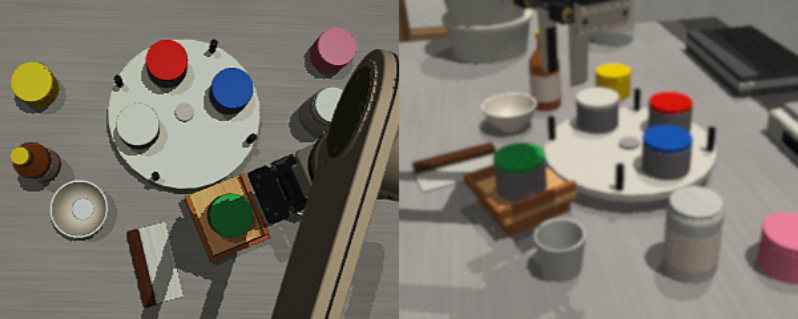

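The green tub stands upright on the landing between the guides, at (230,215) in the left half of the picture. The other three tubs and the bystanders are undisturbed, and the gripper is well above everything.

```bash
python3 -c "
from bench import ticket
print(ticket.sign_off())"
```

```text
the job is handed in; nothing more can be done
None
```

The job is handed in; the sign-off reports no verdict. I turned the carousel about 129° clockwise by caging one peg with the half-open fingers. Before I touched the green tub, it stood at rest about 0.5° off the landing's middle line. I then slid it straight out from behind with both fingers, backed off and lifted clear.

**Last checks:**
- **Green tub:** its lid measured 218 mm in front of the axis and about 2 mm off the middle line, upright between the guides.
- **Other tubs:** red and blue measured about 95 mm from the axis. I checked white only by eye, and it is still in its place on the carousel.
- **Bystanders:** they look unmoved, though I did not measure them again.
- **Robot:** the gripper is at 0.27 m height with no contact force, and the clock read about 14 s.

**What failed or disagreed:**
- The side-camera network put the green tub about 15 mm off the middle line, against 2 mm from the top camera. I trusted the top camera because the tub is plainly centred between the guides in the picture.
- My final extra retreat move was refused because its format was wrong. It was not needed.

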